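Stand the fallen oil tin up against the bench guard

ROBOT

A 6-joint arm with a two-finger parallel gripper is mounted at the origin on the work surface. World frame = base frame: x ahead of the robot, y to its left, z up, the work surface at z = 0. Lengths are in m, angles in degrees, forces in N, time in s.
With the tool pointing down it reaches from about 0.425 to 1.125 m from the base axis. Payload 14.9 kg.
Tool frame: the origin (TCP) lies at the very end of the fingers, on their centre line; the grasp point (between the pads) lies 19 mm behind it; z points along the fingers, y is the line along which they close (so a half turn about z gives the same grasp; the last joint's range is limited). The gripper opens to 91 mm and grips with 3 to 60 N. Pads are 32 mm wide; open, the fingers measure 118 mm over their backs; the gripper's body (76 mm by 178 mm) begins 60 mm behind the grasp point.
Start: joints at [-67.626, 21.709, 99.362, -0, 58.929, -1.908], TCP at [0.288, -0.638, 0.214] pointing down, gripper open.
Joint ranges: [-158.91, 158.91], [-42.39, 125.64], [0.06, 152.35], [-60.88, 240.88], [17.5, 164.5], [-176.32, 176.32]. Speed limits (degrees/s): [108.29, 108.29, 136.94, 180, 180, 180].

INTERFACE

Orientations are given as [roll, pitch, yaw] about the fixed x, y, z axes, in that order (R = Rz(yaw) Ry(pitch) Rx(roll)).
In Python, from bench import monitor, cams, job, finder gives the robot as it stands. The module is installed in compiled form; this text tells all that it offers.
- The arm moves only by the tool servo_tool, never from a script. Its argument "deltas" is a list of rows, each a list of 6 numbers: the shift along the world's x, y, z in m, then the turn, a rotation vector about the world's x, y, z in rad. A call has 1 to 8 rows; each row shifts and turns the commanded pose from where the row before left it; what a row does not reach is not made up. A row lasts 1/8 s, in which the tool goes at most 62.5 mm and 10.7 degrees, less where a joint would pass 70% of its speed; a pose out of reach is approached as far as the arm can. A call is refused whole if a number of a shift passes 0.0625 or a number of a turn 0.188, either way. A call with a gripper value outside its range is refused whole. "fingers" is the opening, from 0 (shut) to 1 (fully open), set as the call begins (left out, the last holds). The fingers move at their own pace and stop on an object; the grip force is fixed at half the most. Time passes only in rows, so rows that do not move let the fingers close. It gives the time, the measured TCP pose, the force, the opening and the grip force at its end, in the units of the state.
- monitor.state(): the state, without advancing time (a new reading comes with each control period).
- cams.read_camera(name): name is "side" or "top"; returns a dict with "image" (384x512x3 uint8, red, green, blue), "K" (3x3 intrinsics, pixels), "D" ([k1, k2, p1, p2, k3] as OpenCV has them; the pictures are not rectified), "origin" and "attitude" of the camera in the world. Camera axes: x right, y up, looking along -z (the intrinsics and any distortion apply to the point x, -y, -z); pixel columns grow to the right and rows downward; lengths in m; the calibration is good to about 2 mm. A picture is of the moment at which its call begins. There is no depth.
- job.hand_in(): hands the job in; it is judged then, once.
Trained networks look in a picture, given as the dict that the camera call returned (one of the last four; its "shot" number tells which), for a name from the list of things; names that differ only in an ending like _2 or _b are one class to them, and where a whole thing is asked for, a point or a joint stands for the part that bears it (a point fixed in the world has none). Each returns a list of dicts, best first, with "p" (0 to 1); they miss things now and then, are a little off and sometimes report something else, mostly with a low value. They report only what shows in the picture. A call takes as long as a camera call. They do not tell look-alikes from the thing itself.
- finder.look_for(thing, picture): "at" ([row, column] in pixels, amid what is visible of it).
- finder.outline_of(thing, picture): "region" (384x512 bool, what is visible of it) and "at" ([row, column] in pixels, amid what is visible of it).
- finder.pinpoint(thing, picture): "at" ([row, column] in pixels: a listed point, or the origin of a listed thing).
The state is a dict: "time_s": time; "joints": joint angles; "qd": joint speeds; "joint_torque": joint torques, N m; "eef_pos": TCP position; "orientation": TCP orientation; "ft_force": force on the tool from outside, world axes, zero at the start; "torque": the same for the moment, N m; "grip_width": opening from 0.0 (shut) to 1.0 (fully open); "grip_force": force on a finger pad.
Only numpy, scipy, OpenCV 4.12 (cv2) and the standard library are available. Lean on these libraries where they do the work, as an engineer would, in place of code of your own. Each camera call takes 0.05 s, during which the arm holds its last target. There are 200 camera calls.

TASK

The larger square oil tin has toppled over and lies with its foot towards the wooden guard board. Lift its cap end and tip it up, keeping its foot on the bench, and push its top towards the guard until the tin stands upright close against the board's face; then let go. Leave the smaller tin lying where it is.

Things in the scene. Friction and masses are not known exactly. Their poses are not given: they have to be found in the camera images.
- oil_tin: The larger lying grey square tin, 0.25 to 0.46 kg: body 56 x 56 x 95 mm, sloped shoulder to 109, 24 mm neck, dark round cap 30 mm across from 118 to 150 mm. Origin: centre of the underside; z runs to the cap. Lies on a flat side, cap away from the guard, underside 10 to 45 mm short of its face, up to 9 deg off square. Pinched at the cap with 10 N it swings between the fingers.
- guard: Upright light-wood board, fixed: 320 mm long, 20 thick, 115 high, two low blocks behind. Origin: on the bench, at the middle of the foot of its working face (towards the tin). x along the face, y horizontal, into the board, away from the tin, z up; the face is y = 0. A brass and a dark steel ring, under 35 mm high, stand before its ends, 125 to 145 mm from the middle.
- small_tin: The smaller lying tin, same shape and materials at 0.7 of the size: body 39 x 39 x 67 mm, 105 mm overall. Origin: centre of the underside, z along the tin to its cap. It lies apart from the guard and stays as it is.
There are look-alikes about, which are no part of the job. Leave any purple look-alike of the oil_tin alone.

How it is judged:
By the outcome, as a careful person would: the job done as asked, in the order asked, and still so for the second after the job is handed in, with the robot touching nothing.
It also fails if it takes over 38 s, if anything falls off the work surface, if the arm or the gripper's body presses on something with over 40 N, if the wrist force passes 120 N, or if a joint passes its speed limit or range.

## Working session

There is one attempt and no reset: what is moved stays moved. The work goes in short steps, Python scripts to look and compute and a tool call to move; the robot and the scene stay as the last step left them, time stands still between calls to the robot, and variables do not carry over. Pictures are saved under pics/ and viewed, at most 10 in all, crops included, and the job is handed in when it is done.

Besides the shell and the picture viewer there is one more tool, called after "Emit:" by a JSON object that holds its "name" and its "arguments", one argument or row to a line. servo_tool: Moves the arm, as the interface text tells. Its arguments: {"type":"object","properties":{"deltas":{"type":"array","items":{"type":"array","items":{"type":"number"}}},"fingers":{"type":"number"}},"required":["deltas"]}

```bash
mkdir -p pics; cat > h.py <<'E'
import numpy as np, cv2
from scipy.spatial.transform import Rotation as Ro
from bench import monitor, cams, job, finder
def att(p):
    a=np.array(p["attitude"],float)
    return a if a.shape==(3,3) else (Ro.from_euler('xyz',a,degrees=True).as_matrix() if a.size==3 else None)
def ray(p,rc):
    uv=cv2.undistortPoints(np.array([[[rc[1],rc[0]]]],float),np.array(p["K"],float),np.array(p["D"],float))[0,0]
    return np.array(p["origin"],float), att(p)@np.array([uv[0],-uv[1],-1.])
def onz(p,rc,z):
    o,d=ray(p,rc); return o+d*(z-o[2])/d[2]
def proj(p,X):
    c=(np.atleast_2d(X)-np.array(p["origin"]))@att(p); c=c*[1,-1,-1]
    uv=cv2.projectPoints(c,np.zeros(3),np.zeros(3),np.array(p["K"],float),np.array(p["D"],float))[0][:,0]
    return uv[:,::-1]
E
python3 - <<'E'
from h import *
np.set_printoptions(precision=4,suppress=True)
for n in("top","side"):
    p=cams.read_camera(n); print(n,p["origin"],p["attitude"],p["K"],p["D"])
    cv2.imwrite(f"pics/{n}0.png",cv2.resize(p["image"][:,:,::-1],(800,600)))
    for t,z in(("oil_tin",.028),("guard",0),("small_tin",.02)):
        for f in("look_for","pinpoint","outline_of"):
            for r in getattr(finder,f)(t,p)[:4]: print(t,f,np.round(r["at"],1),round(r["p"],2),onz(p,r["at"],z), r["region"].sum() if "region" in r else "")
print(monitor.state())
E
```

```text
top [ 0.2874 -0.0717  0.8622] [  8.9609  -2.1411 -90.0168] [[348.6236   0.     259.9925]
 [  0.     348.6236 197.5881]
 [  0.       0.       1.    ]] [-0.1064  0.      0.      0.      0.    ]
oil_tin look_for [203.9 166.1] 0.64 [0.4023 0.1237 0.028 ] 
oil_tin look_for [163.8 255.2] 0.61 [ 0.5032 -0.0911  0.028 ] 
oil_tin look_for [138.1 358. ] 0.6 [ 0.5739 -0.353   0.028 ] 
oil_tin look_for [217.2 322. ] 0.55 [ 0.3716 -0.2536  0.028 ] 
oil_tin pinpoint [150.5 277. ] 0.75 [ 0.5378 -0.1453  0.028 ] 
oil_tin pinpoint [116.  344.9] 0.73 [ 0.6329 -0.3218  0.028 ] 
oil_tin pinpoint [274.9 332.1] 0.59 [ 0.2334 -0.2748  0.028 ] 
oil_tin pinpoint [223.2 150.2] 0.57 [0.3554 0.1602 0.028 ] 
oil_tin outline_of [133.7 355.1] 0.89 [ 0.5855 -0.3461  0.028 ] 1416
oil_tin outline_of [166.1 254.1] 0.84 [ 0.4973 -0.0884  0.028 ] 1356
oil_tin outline_of [203.2 164.8] 0.65 [0.404  0.1269 0.028 ] 1492
oil_tin outline_of [215.1 325.6] 0.58 [ 0.3768 -0.2626  0.028 ] 157
guard look_for [137.8 280. ] 0.7 [ 0.5805 -0.1559  0.    ] 
guard pinpoint [143.3 272.1] 0.85 [ 0.5653 -0.1353  0.    ] 
guard outline_of [
[... 1313 characters left out ...]
    ] 
guard outline_of [185.4 335.5] 0.84 [ 0.7138 -0.0476  0.    ] 1351
small_tin pinpoint [148.1 235.2] 0.6 [0.5217 0.2555 0.02  ] 
small_tin outline_of [151.4 235.8] 0.45 [0.5153 0.2313 0.02  ] 86
{'time_s': 1.0, 'joints': array([-67.6252,  21.7101,  99.3644,   0.0002,  58.9285,  -1.9073]), 'qd': array([ 0.0712,  0.0623,  0.0124,  0.0028, -0.1151, -0.016 ]), 'joint_torque': array([ -0.0033, -76.3722, -43.4738,   0.0652,   0.0391,   0.    ]), 'eef_pos': array([ 0.2879, -0.6381,  0.2139]), 'orientation': array([-179.997 ,   -0.0003,   24.2821]), 'ft_force': array([ 0.6856, -0.6606,  0.0368]), 'torque': array([-0.0108,  0.0085, -0.0942]), 'grip_force': 0.0, 'grip_width': 1.0009838525989632}
```

View pics/top0.png

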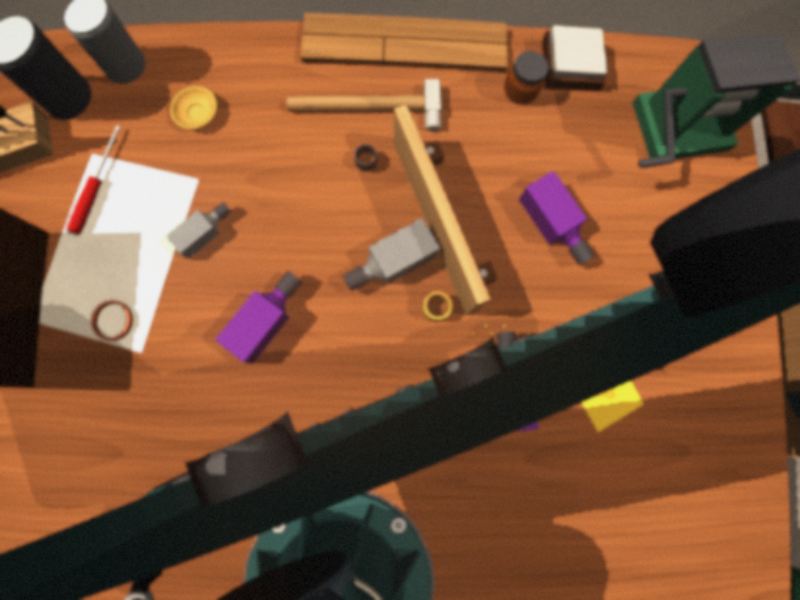

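View pics/side0.png

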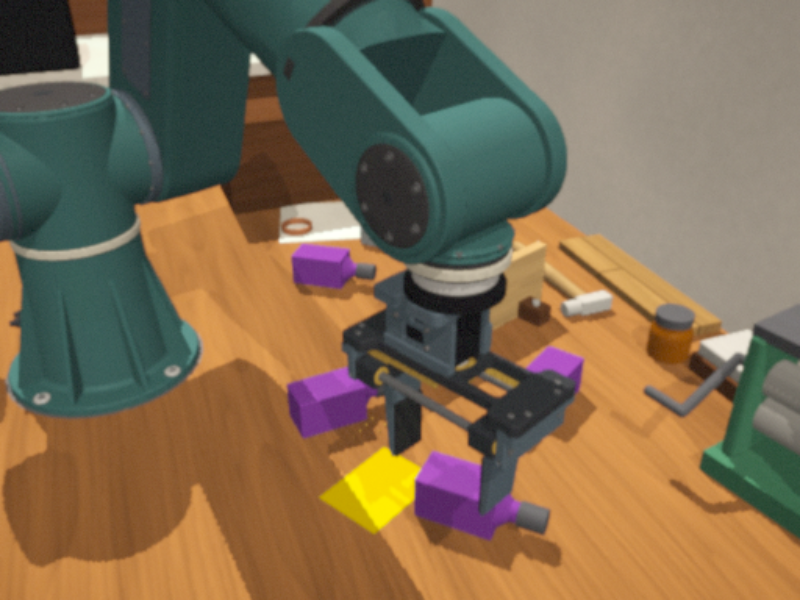

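The grey tin lies at view pixel (400,250), with its cap at (357,276) and its foot towards the guard, whose top runs from (400,110) to (478,300). The three purple tins are look-alikes. The small tin is at (200,232). Next I fit the poses.

```bash
cat >> h.py <<'E'
from scipy.optimize import minimize
def sil(p,polys,S=4):
    m=np.zeros((384*S,512*S),np.uint8)
    for P in polys:
        uv=proj(p,P)[:,::-1]*S
        cv2.fillConvexPoly(m,cv2.convexHull(uv.astype(np.float32)).astype(np.int32),1)
    return cv2.resize(m.astype(np.float32),(512,384),interpolation=cv2.INTER_AREA)
def box(a,b,z0,z1,T=None): # tin-local box
    return np.array([[x,y,z] for x in(-a,a) for y in(-b,b) for z in(z0,z1)],float)
t=np.linspace(0,2*np.pi,24)
cyl=lambda r,z0,z1:np.array([[r*np.cos(u),r*np.sin(u),z] for u in t for z in(z0,z1)])
TIN=[box(.028,.028,0,.095),np.vstack([box(.028,.028,.094,.095),cyl(.012,.108,.109)]),cyl(.012,.109,.118),cyl(.015,.118,.15)]
def tinlying(q,h=.028): # q: base centre x,y, yaw of axis(base->cap)
    c,s=np.cos(q[2]),np.sin(q[2]); R=np.array([[0,-s,c],[0,c,s],[-1,0,0]])
    return [P@R.T+[q[0],q[1],h] for P in TIN]
def guardm(q): # q: origin x,y, yaw of x axis; y into board
    c,s=np.cos(q[2]),np.sin(q[2]); R=np.array([[c,-s,0],[s,c,0],[0,0,1]])
    return [np.array([[x,y,z] for x in(-.16,.16) for y in(0,.02) for z in(0,.115)])@R.T+[q[0],q[1],0]]
def fit(p,mask,model,q0):
    m=mask.astype(np.float32)
    f=lambda q:1-np.minimum(m,s:=sil(p,model(q))).sum()/np.maximum(m,s).sum()
    best=None
    for k in range(3):
        r=minimize(f,q0,method="Nelder-Mead",options=dict(initial_simplex=np.array(q0)+np.vstack([np.zeros(3),np.diag([.015,.015,.15])]),xatol=1e-4,fatol=1e-4)); q0=r.x
    return r.x,r.fun
E
python3 - <<'E'
from h import *
np.set_printoptions(precision=4,suppress=True)
p=cams.read_camera("top")
t=[r for r in finder.outline_of("oil_tin",p) if abs(r["at"][0]-166)<12 and abs(r["at"][1]-254)<15][0]
g=finder.outline_of("guard",p)[0]
cap=onz(p,[176.6,228],.028)[:2]; base=onz(p,[155,277],.028)[:2]; d=cap-base
print(cap,base)
qt,e1=fit(p,t["region"],tinlying,[*base,np.arctan2(d[1],d[0])])
a=onz(p,[70,256],.115)[:2]; b=onz(p,[192,306],.115)[:2]; 
print(a,b,np.linalg.norm(a-b))
# x axis s.t. y (into board) away from robot: y=Rz90 x
dx=b-a; yaw=np.arctan2(dx[1],dx[0])
qg,e2=fit(p,g["region"],guardm,[*((a+b)/2),yaw])
print("tin",qt,np.degrees(qt[2]),e1,"guard",qg,np.degrees(qg[2]),e2)
c,s=np.cos(qg[2]),np.sin(qg[2]); rel=np.array([[c,s],[-s,c]])@(qt[:2]-qg[:2]); print("tin base in guard",rel,"ang",np.degrees(qt[2]-qg[2]))
im=p["image"][:,:,::-1].copy()
for P in tinlying(qt)+guardm(qg):
    cv2.polylines(im,[cv2.convexHull(proj(p,P)[:,::-1].astype(np.float32)).astype(np.int32)],True,(0,255,0),1)
cv2.imwrite("pics/fit.png",cv2.resize(im[50:230,180:360],(720,720))[:600])
E
```

```text
[ 0.4704 -0.0248] [ 0.5262 -0.1452]
[ 0.7074 -0.0904] [ 0.4182 -0.2006] 0.30945778807732616
tin [ 0.534  -0.1407  2.112 ] 121.01044749362246 0.058390259742736816 guard [ 0.5598 -0.1411 -2.765 ] -158.4243847083824 0.1387808918952942
tin base in guard [ 0.0239 -0.0099] ang 279.4348322020049
```

View pics/fit.png

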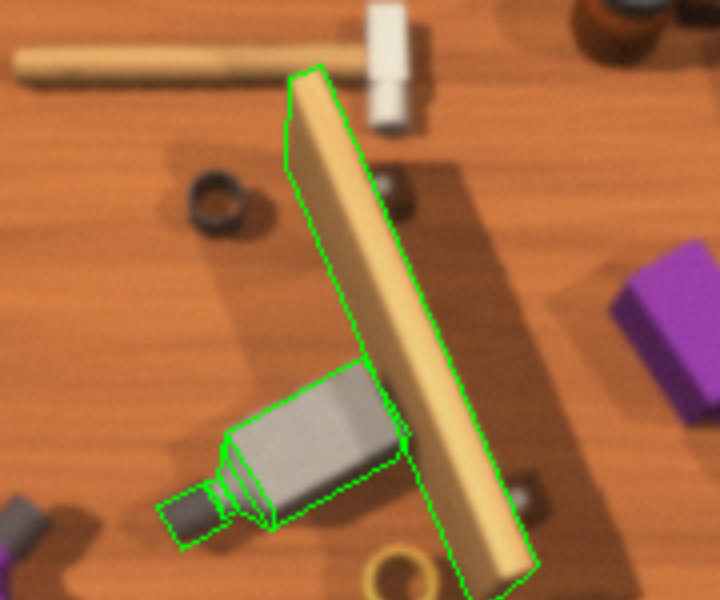

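```bash
cat >> h.py <<'E'
QT=np.array([.534,-.1407,2.112]); QG=np.array([.5598,-.1411,-2.765])
def toolR(axyaw,alpha):
    a=np.array([np.cos(axyaw),np.sin(axyaw),0]); z=-np.cos(alpha)*np.array([0,0,1])-np.sin(alpha)*a
    y=np.array([np.sin(axyaw),-np.cos(axyaw),0]); return np.column_stack([np.cross(y,z),y,z])
def delta(Pt,Rt):
    s=monitor.state(); R=Ro.from_euler('xyz',s["orientation"],degrees=True).as_matrix()
    return Pt-s["eef_pos"], Ro.from_matrix(Rt@R.T).as_rotvec()
E
python3 - <<'E'
from h import *
np.set_printoptions(precision=4,suppress=True)
a=np.array([np.cos(QT[2]),np.sin(QT[2]),0])
R=toolR(QT[2],np.radians(25)); G=np.array([*QT[:2],.030])+.136*a
T=G+R[:,2]*.019
pre=T-R[:,2]*.12
print("y",R[:,1],"grasp",G,"tcp",T,"pre",pre,"z",R[:,2]); print(delta(pre,R))
E
```

```text
y [0.8571 0.5152 0.    ] grasp [ 0.4639 -0.0241  0.03  ] tcp [ 0.4681 -0.031   0.0128] pre [0.4419 0.0124 0.1215] z [ 0.2177 -0.3622 -0.9063]
(array([ 0.1541,  0.6505, -0.0924]), array([-0.4696,  0.1468,  1.6586]))
```

Emit:
{"name": "servo_tool", "arguments": {
  "deltas": [
    [0.022,0.04,0,-0.0335,0.0105,0.1185],
    [0.022,0.04,0,-0.0335,0.0105,0.1185],
    [0.022,0.04,0,-0.0335,0.0105,0.1185],
    [0.022,0.04,0,-0.0335,0.0105,0.1185],
    [0.022,0.04,0,-0.0335,0.0105,0.1185],
    [0.022,0.04,0,-0.0335,0.0105,0.1185],
    [0.003,0.05,0,-0.0335,0.0105,0.1185],
    [0.003,0.05,0,-0.0335,0.0105,0.1185]
  ],
  "fingers": 1
}}

```text
time_s: 2.15
eef_pos: [0.426, -0.2967, 0.214]
orientation: [174.3, 14.5, 78.4]
ft_force: [1.3, 0.0, -0.0]
grip_width: 1.004
grip_force: 0.0
```

Emit:
{"name": "servo_tool", "arguments": {
  "deltas": [
    [0.003,0.05,0,-0.0335,0.0105,0.1185],
    [0.003,0.05,0,-0.0335,0.0105,0.1185],
    [0.003,0.05,-0.01,-0.0335,0.0105,0.1185],
    [0.003,0.05,-0.02,-0.0335,0.0105,0.1185],
    [0.003,0.05,-0.02,-0.0335,0.0105,0.1185],
    [0.003,0.05,-0.02,-0.0335,0.0105,0.1185],
    [0,0,0,0,0,0]
  ]
}}

```text
time_s: 3.02
eef_pos: [0.4432, 0.0046, 0.1427]
orientation: [-179.8, 24.9, 121.5]
ft_force: [0.0, -1.0, 0.6]
grip_width: 0.997
grip_force: 0.0
```

```bash
python3 - <<'E'
from h import *
np.set_printoptions(precision=4,suppress=True)
s=monitor.state(); print(s)
R=toolR(QT[2],np.radians(25)); pre=np.array([.4419,.0124,.1215]); print(delta(pre,R))
for n in("top","side"):
    p=cams.read_camera(n); cv2.imwrite(f"pics/{n}1.png",p["image"][:,:,::-1])
    for r in finder.outline_of("oil_tin",p): print(n,r["at"],r["p"],r["region"].sum())
im=[cv2.imread(f"pics/{n}1.png") for n in("top","side")]
cv2.imwrite("pics/both1.png",cv2.resize(np.vstack([i[:300] for i in im]),(512,600)))
E
```

```text
{'time_s': 3.025, 'joints': array([ 11.4422,   3.1777, 135.6151, -38.9764,  39.1539,  10.2917]), 'qd': array([-4.7022, -1.863 , -0.7254,  1.6357,  0.7811, -2.285 ]), 'joint_torque': array([  4.4741, -35.43  , -32.1691,  -1.3078,  -0.039 ,   0.7014]), 'eef_pos': array([0.4432, 0.0046, 0.1427]), 'orientation': array([-179.8357,   24.9371,  121.4507]), 'ft_force': array([ 0.0127, -0.9934,  0.56  ]), 'torque': array([ 0.2356, -0.0476,  0.0519]), 'grip_force': 0.0, 'grip_width': 0.9969126500807565}
(array([-0.0013,  0.0078, -0.0212]), array([ 0.0004, -0.0028, -0.0065]))
top [163.1, 255.5] 0.91 1331
top [214.7, 422.1] 0.69 1322
top [250.1, 328.1] 0.68 1360
top [134.9, 354.9] 0.67 1342
top [216.4, 163.8] 0.63 235
top [137.3, 280.8] 0.52 2696
side [321.2, 301.1] 0.96 2934
side [248.2, 346.9] 0.89 1648
side [171.5, 207.3] 0.79 999
side [254.7, 211.3] 0.64 1955
side [187.0, 258.9] 0.62 318
```

View pics/both1.png

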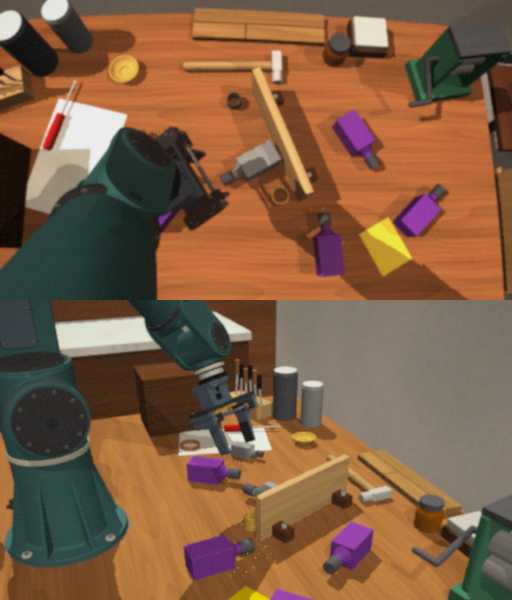

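The gripper is tilted 25° above the cap. The top view shows the tin unmoved, with its cap at (230,178). I descend and close.

Emit:
{"name": "servo_tool", "arguments": {
  "deltas": [
    [0.0042,-0.006,-0.0216,0,0,-0.001],
    [0.0042,-0.006,-0.0216,0,0,-0.001],
    [0.0042,-0.006,-0.0216,0,0,-0.001],
    [0.0042,-0.006,-0.0216,0,0,-0.001],
    [0.0042,-0.006,-0.0216,0,0,-0.001],
    [0.004,-0.0058,-0.0216,0,0,-0.001],
    [0,0,0,0,0,0],
    [0,0,0,0,0,0]
  ]
}}

```text
time_s: 4.22
eef_pos: [0.47, -0.0338, 0.0174]
orientation: [-179.9, 24.8, 120.7]
ft_force: [0.7, 1.1, -0.8]
grip_width: 1.002
grip_force: 0.0
```

Emit:
{"name": "servo_tool", "arguments": {
  "deltas": [
    [0,0,0,0,0,0],
    [0,0,0,0,0,0],
    [0,0,0,0,0,0],
    [0,0,0,0,0,0],
    [0,0,0,0,0,0],
    [0,0,0,0,0,0]
  ],
  "fingers": 0
}}

```text
time_s: 4.97
eef_pos: [0.4696, -0.0331, 0.0165]
orientation: [-179.8, 24.8, 120.7]
ft_force: [0.5, -0.3, 0.0]
grip_width: 0.369
grip_force: 0.0
```

```bash
cat >> h.py <<'E'
def seg(angs, emin=.010, marg=.004):
    """commanded rows: tin elevation th, axis yaw, foot-edge distance e from the guard; grasp 136 along axis, +2 mm up"""
    out=[]
E
python3 - <<'E'
from h import *
np.set_printoptions(precision=4,suppress=True)
s=monitor.state(); print(s["eef_pos"],s["orientation"],s["ft_force"],s["grip_width"]*91,s["grip_force"])
p=cams.read_camera("top"); L=finder.outline_of("oil_tin",p); L=[r for r in L if abs(r["at"][1]-256)<14 and abs(r["at"][0]-163)<14]
print([(r["at"],r["p"]) for r in L]); print(fit(p,L[0]["region"],tinlying,QT) if L else "")
cv2.imwrite("pics/c2.png",cv2.resize(p["image"][90:270,160:360,::-1],(660,594)))
E
```

```text
[ 0.4696 -0.0331  0.0165] [-179.8246   24.7768  120.6978] [ 0.4615 -0.3167  0.0095] 33.60264959262463 0.004151474568061531
[([162.7, 257.6], 0.82)]
(array([ 0.5351, -0.1402,  2.1121]), np.float64(0.1388791799545288))
```

View pics/c2.png

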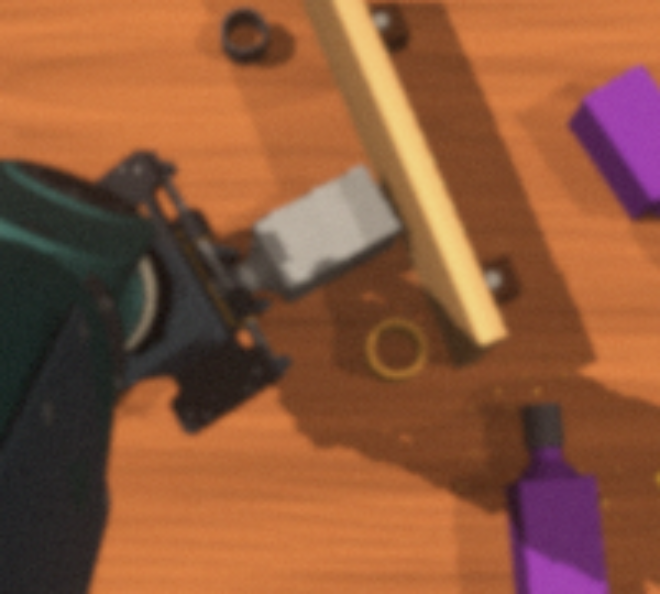

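Emit:
{"name": "servo_tool", "arguments": {
  "deltas": [
    [0,0,-0.001,0,0,0],
    [0,0,-0.001,0,0,0],
    [0,0,0,0,0,0],
    [0,0,0,0,0,0]
  ],
  "fingers": 0
}}

```text
time_s: 5.58
eef_pos: [0.4699, -0.0327, 0.0156]
orientation: [-179.8, 24.7, 120.7]
ft_force: [-5.6, 5.6, 14.2]
grip_width: 0.323
grip_force: 30.0
```

```bash
sed -i '/^def seg/,$d' h.py; cat >> h.py <<'E'
def tinpose(th,yaw,gx,e):
    """foot-edge centre at guard (gx,-e); elevation th, heading yaw (world). returns R,p of tin frame"""
    c,s=np.cos(QG[2]),np.sin(QG[2]); piv=np.array([QG[0]+c*gx+s*e,QG[1]+s*gx-c*e,0])
    a=np.array([np.cos(yaw),np.sin(yaw),0]); k=np.array([0,0,1.])
    z=np.cos(th)*a+np.sin(th)*k; x=np.sin(th)*a-np.cos(th)*k   # x points to the bench side
    R=np.column_stack([x,np.cross(z,x),z]); return R,piv-R@[.028,0,0]
SQ=QG[2]+1.5*np.pi
def efor(th,yaw): return .028*abs(np.sin(yaw-SQ))+.056*np.sin(th)*np.cos(yaw-SQ)
E
python3 - <<'E'
from h import *
np.set_printoptions(precision=4,suppress=True)
s=monitor.state(); print(s["eef_pos"],s["orientation"],s["ft_force"],s["grip_width"]*91,s["grip_force"])
Rt=Ro.from_euler('xyz',s["orientation"],degrees=True).as_matrix(); pt=s["eef_pos"]
R0,p0=tinpose(0,QT[2],.0239,.0099); print(p0,"grasp in tin",R0.T@(pt-.019*Rt[:,2]-p0)*1000)
A=R0.T@Rt; b=R0.T@(pt-p0)
N=24; P,Q=pt,Rt
for i in range(1,N+1):
    th=np.radians(84)*i/N; yaw=QT[2]+(SQ-2*np.pi*round((SQ-QT[2])/2/np.pi)-QT[2])*min(1,i/12)
    e=max(.0099,efor(th,yaw)+.004)
    R,p=tinpose(th,yaw,.0239,e); P2,Q2=p+R@b,R@A
    print(i,round(np.degrees(th),1),round(e,4),"d",P2-P,Ro.from_matrix(Q2@Q.T).as_rotvec(),"P",P2); P,Q=P2,Q2
E
```

```text
[ 0.4699 -0.0327  0.0156] [-179.7848   24.7363  120.6855] [-5.5828  5.6129 14.1936] 29.361566318679607 30.00284492969513
[ 0.5339 -0.1407  0.028 ] grasp in tin [ -4.8565  -0.8194 133.472 ]
1 3.5 0.0116 d [0.0015 0.0014 0.0076] [ 0.0526  0.0311 -0.0137] P [ 0.4713 -0.0313  0.0232]
2 7.0 0.0146 d [0.0012 0.0022 0.0075] [ 0.053   0.0304 -0.0137] P [ 0.4725 -0.0291  0.0308]
3 10.5 0.0176 d [0.0014 0.0017 0.0074] [ 0.0534  0.0297 -0.0137] P [ 0.4739 -0.0274  0.0382]
4 14.0 0.0205 d [0.0016 0.0013 0.0073] [ 0.0538  0.0289 -0.0137] P [ 0.4755 -0.0261  0.0455]
5 17.5 0.0234 d [0.0017 0.0008 0.0071] [ 0.0542  0.0282 -0.0137] P [ 0.4772 -0.0254  0.0526]
6 21.0 0.0263 d [0.0019 0.0003 0.0069] [ 0.0546  0.0274 -0.0137] P [ 0.4791 -0.0251  0.0595]
7 24.5 0.0291 d [ 0.002  -0.0002  0.0067] [ 0.055   0.0267 -0.0137] P [ 0.4811 -0.0253  0.0662]
8 28.0 0.0318 d [ 0.0021 -0.0007  0.0065] [ 0.0553  0.0259 -0.0137] P [ 0.4832 -0.026   0.0727]
9 31.5 0.0344 d [ 0.0022 -0.0012  0.0062] [ 0.0557  0.0252 -0.0137] P [ 0.4855 -0.0273  0.0789]
10 35.0 0.0369 d [ 0.0023 -0.0018  0.0059] [ 0.056   0.0244 -0.0137
[... 672 characters left out ...]
 ] P [ 0.5005 -0.0543  0.1161]
18 63.0 0.0539 d [ 0.002  -0.0051  0.0029] [ 0.0568  0.0225 -0.    ] P [ 0.5026 -0.0594  0.1189]
19 66.5 0.0554 d [ 0.0022 -0.0055  0.0024] [ 0.0568  0.0225 -0.    ] P [ 0.5047 -0.0649  0.1213]
20 70.0 0.0566 d [ 0.0023 -0.0058  0.002 ] [0.0568 0.0225 0.    ] P [ 0.507  -0.0707  0.1233]
21 73.5 0.0577 d [ 0.0024 -0.0061  0.0015] [0.0568 0.0225 0.    ] P [ 0.5094 -0.0767  0.1248]
22 77.0 0.0586 d [ 0.0025 -0.0063  0.001 ] [0.0568 0.0225 0.    ] P [ 0.5119 -0.083   0.1258]
23 80.5 0.0592 d [ 0.0026 -0.0065  0.0006] [ 0.0568  0.0225 -0.    ] P [ 0.5145 -0.0896  0.1264]
24 84.0 0.0597 d [ 0.0027 -0.0068  0.0001] [ 0.0568  0.0225 -0.    ] P [ 0.5172 -0.0963  0.1265]
```

Emit:
{"name": "servo_tool", "arguments": {
  "deltas": [
    [0.0015,0.0014,0.0076,0.0526,0.031,-0.0137],
    [0.0012,0.0022,0.0075,0.053,0.0304,-0.0137],
    [0.0014,0.0017,0.0074,0.0534,0.0297,-0.0137],
    [0.0016,0.0013,0.0073,0.0538,0.0289,-0.0137],
    [0.0017,0.0008,0.0071,0.0542,0.0282,-0.0137],
    [0.0019,0.0003,0.0069,0.0546,0.0274,-0.0137],
    [0.002,-0.0002,0.0067,0.055,0.0267,-0.0137],
    [0.0021,-0.0007,0.0065,0.0553,0.0259,-0.0137]
  ]
}}

```text
time_s: 6.58
eef_pos: [0.4832, -0.026, 0.0724]
orientation: [-179.6, -3.4, 114.4]
ft_force: [-0.4, -0.6, -2.2]
grip_width: 0.321
grip_force: 30.0
```

```bash
python3 - <<'E'
from h import *
s=monitor.state(); print(s["eef_pos"],s["orientation"],s["ft_force"],s["torque"],s["grip_width"]*91,s["grip_force"])
im=[]
for n,(r,c) in(("top",(90,170)),("side",(80,190))):
    p=cams.read_camera(n); im.append(cv2.resize(p["image"][r:r+170,c:c+170,::-1],(400,400)))
cv2.imwrite("pics/t3.png",np.hstack(im))
E
```

```text
[ 0.4831764  -0.02596275  0.07241817] [-179.63552086   -3.4222522   114.41793208] [-0.41904277 -0.57555787 -2.17517362] [-0.07888564 -0.12743878 -0.02914596] 29.23227958717224 29.999771118164062
```

View pics/t3.png

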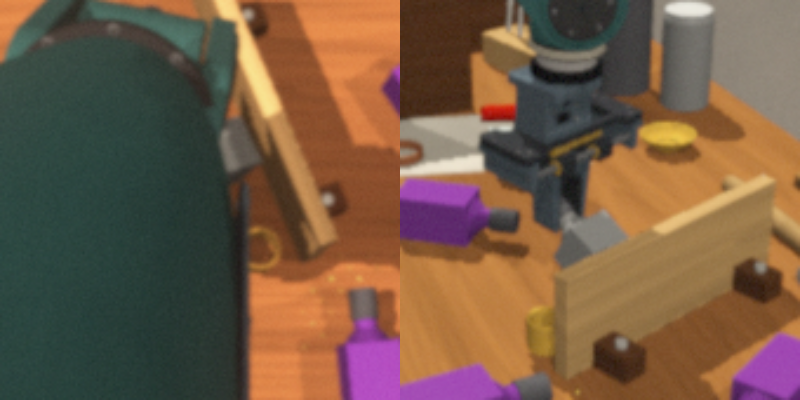

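The tin is tipping with the tool (side crop, body at (590,240) with the cap in the fingers). The tool carries 2.2 N, about half the weight, so the foot is still on the bench. I continue.

Emit:
{"name": "servo_tool", "arguments": {
  "deltas": [
    [0.0022,-0.0012,0.0062,0.0557,0.0252,-0.0137],
    [0.0023,-0.0018,0.0059,0.056,0.0244,-0.0137],
    [0.0024,-0.0023,0.0056,0.0563,0.0236,-0.0137],
    [0.0024,-0.0028,0.0052,0.0567,0.0229,-0.0137],
    [0.0013,-0.0033,0.0049,0.0568,0.0225,0],
    [0.0015,-0.0037,0.0045,0.0568,0.0225,0],
    [0.0016,-0.0041,0.0041,0.0568,0.0225,0],
    [0.0018,-0.0044,0.0037,0.0568,0.0225,0]
  ]
}}

```text
time_s: 7.68
eef_pos: [0.498, -0.0496, 0.1117]
orientation: [-179.3, -31.3, 111.2]
ft_force: [0.1, 0.0, -3.6]
grip_width: 0.322
grip_force: 30.0
```

```bash
python3 - <<'E'
from h import *
s=monitor.state(); print(s["joints"],s["eef_pos"],s["orientation"],s["ft_force"],s["torque"],s["grip_width"]*91,s["grip_force"])
R,p0=tinpose(np.radians(56),SQ,.0239,.0504)
p=cams.read_camera("side"); im=p["image"][:,:,::-1].copy()
for r in finder.outline_of("oil_tin",p): print(r["at"],r["p"])
for P in TIN: cv2.polylines(im,[cv2.convexHull(proj(p,P@R.T+p0)[:,::-1].astype(np.float32)).astype(np.int32)],True,(0,255,0),1)
cv2.imwrite("pics/t4.png",cv2.resize(np.hstack([p["image"][80:230,200:340,::-1],im[80:230,200:340]]),(800,430)))
E
```

```text
[-20.25631396  23.0202875  116.10540167  24.80378111  65.48597221
 -57.00008693] [ 0.49803529 -0.04961272  0.11172542] [-179.31419958  -31.31910982  111.18759842] [ 0.10801277  0.02547357 -3.62927837] [-0.45635499 -0.35856712  0.00899984] 29.338350397977866 30.000160932540894
[248.0, 349.4] 0.96
[176.2, 274.8] 0.94
[257.9, 214.2] 0.81
[320.5, 298.1] 0.66
[171.6, 205.5] 0.61
```

View pics/t4.png

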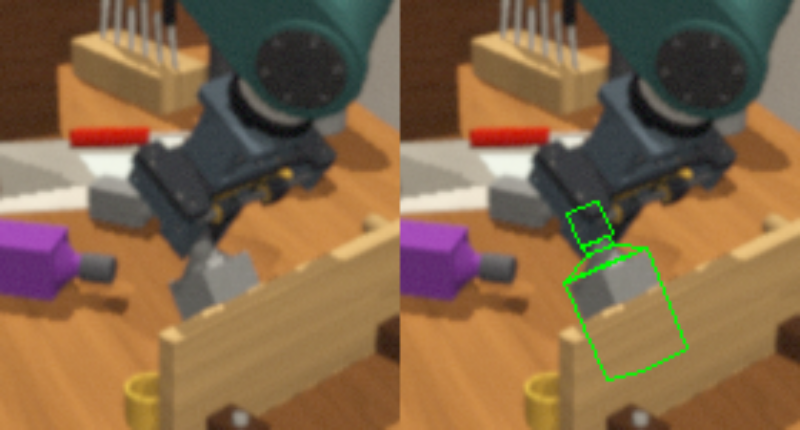

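The tin is at about 56°, its shoulder corners matching the model within 3 px. The 3.6 N load suggests the foot is barely pressing, so I lower a little to check.

Emit:
{"name": "servo_tool", "arguments": {
  "deltas": [
    [0,0,-0.001,0,0,0],
    [0,0,0,0,0,0]
  ]
}}

```text
time_s: 8.02
eef_pos: [0.4983, -0.0492, 0.1112]
orientation: [-179.4, -31.2, 111.3]
ft_force: [-1.6, -0.0, -1.4]
grip_width: 0.322
grip_force: 30.0
```

Emit:
{"name": "servo_tool", "arguments": {
  "deltas": [
    [0,0,-0.001,0,0,0],
    [0,0,0,0,0,0]
  ]
}}

```text
time_s: 8.28
eef_pos: [0.4984, -0.049, 0.1108]
orientation: [-179.4, -31.3, 111.3]
ft_force: [-4.4, 1.8, 8.9]
grip_width: 0.324
grip_force: 30.0
```

Emit:
{"name": "servo_tool", "arguments": {
  "deltas": [
    [0.0019,-0.0048,0.0036,0.0568,0.0225,0],
    [0.002,-0.0051,0.0031,0.0568,0.0225,0],
    [0.0022,-0.0055,0.0025,0.0568,0.0225,0],
    [0.0023,-0.0058,0.002,0.0568,0.0225,0],
    [0.0024,-0.0061,0.0015,0.0568,0.0225,0]
  ]
}}

```text
time_s: 8.9
eef_pos: [0.5098, -0.0771, 0.123]
orientation: [-179.3, -48.8, 111.2]
ft_force: [1.1, -0.4, -2.2]
grip_width: 0.32
grip_force: 30.0
```

Emit:
{"name": "servo_tool", "arguments": {
  "deltas": [
    [0.0025,-0.0063,0.001,0.0568,0.0225,0],
    [0.0026,-0.0065,0.0006,0.0568,0.0225,0],
    [0.0027,-0.0068,0.0001,0.0568,0.0225,0],
    [0,0,0,0,0,0]
  ]
}}

```text
time_s: 9.4
eef_pos: [0.5177, -0.0969, 0.1245]
orientation: [-179.1, -59.3, 110.9]
ft_force: [-0.1, -0.9, 2.1]
grip_width: 0.319
grip_force: 30.0
```

```bash
python3 - <<'E'
from h import *
s=monitor.state(); print(s["joints"],s["eef_pos"],s["orientation"],s["ft_force"],s["torque"],s["grip_width"]*91,s["grip_force"])
R,p0=tinpose(np.radians(84),SQ,.0239,.0597)
p=cams.read_camera("side"); im=p["image"][:,:,::-1].copy()
for P in TIN: cv2.polylines(im,[cv2.convexHull(proj(p,P@R.T+p0)[:,::-1].astype(np.float32)).astype(np.int32)],True,(0,255,0),1)
p=cams.read_camera("top")
t=cv2.resize(p["image"][90:240,170:310,::-1],(270,290))
a=np.hstack([cv2.resize(p2,(270,290)) for p2 in(im[80:230,200:340],)]+[t])
cv2.imwrite("pics/t5.png",cv2.resize(a,(800,430)))
E
```

```text
[-29.21825906  37.08363231 104.00122151  32.61373496  91.38067507
 -66.28442189] [ 0.51765924 -0.09690532  0.12448948] [-179.10149773  -59.31735141  110.94475767] [-0.06291228 -0.85285941  2.13413202] [-0.11022708 -0.17766401  0.00811634] 28.993117964903092 30.00014215707779
```

View pics/t5.png

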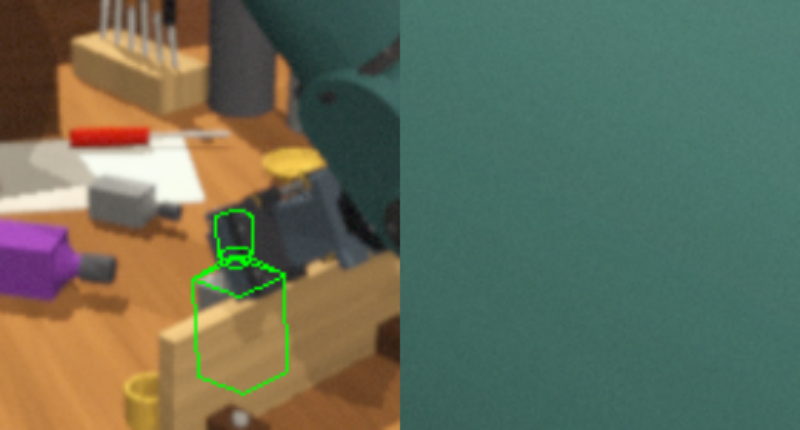

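The tin is at about 80–84°, close to the model outline, with the cap held. I nudge the cap 9 mm more towards the guard, then open.

Emit:
{"name": "servo_tool", "arguments": {
  "deltas": [
    [0.0011,-0.0028,0,0.018,0.007,0],
    [0.0011,-0.0028,0,0.018,0.007,0],
    [0.0011,-0.0028,0,0.018,0.007,0],
    [0,0,0,0,0,0]
  ]
}}

```text
time_s: 10.0
eef_pos: [0.5207, -0.1051, 0.1244]
orientation: [-179.1, -62.7, 110.9]
ft_force: [-0.0, 0.6, -3.2]
grip_width: 0.324
grip_force: 30.0
```

Emit:
{"name": "servo_tool", "arguments": {
  "deltas": [
    [0,0,0,0,0,0],
    [0,0,0,0,0,0],
    [0,0,0,0,0,0],
    [0,0,0,0,0,0],
    [0,0,0,0,0,0],
    [0,0,0,0,0,0]
  ],
  "fingers": 0.75
}}

```text
time_s: 10.75
eef_pos: [0.5207, -0.1049, 0.1248]
orientation: [-179.1, -62.6, 111.0]
ft_force: [-0.2, 0.6, 0.2]
grip_width: 0.754
grip_force: 0.0
```

```bash
python3 - <<'E'
from h import *
s=monitor.state(); print(s["eef_pos"],s["orientation"],s["ft_force"],s["grip_width"]*91)
R,p0=tinpose(np.radians(90),SQ,.0239,.0597)
p=cams.read_camera("side"); im=p["image"][:,:,::-1].copy()
for P in TIN: cv2.polylines(im,[cv2.convexHull(proj(p,P@R.T+p0)[:,::-1].astype(np.float32)).astype(np.int32)],True,(0,255,0),1)
cv2.imwrite("pics/t6.png",cv2.resize(np.hstack([p["image"][80:230,200:340,::-1],im[80:230,200:340]]),(800,430)))
E
```

```text
[ 0.52066586 -0.10489184  0.12477969] [-179.10566786  -62.61731546  110.97698143] [-0.22345843  0.58841873  0.18283078] 68.62051217911522
```

View pics/t6.png

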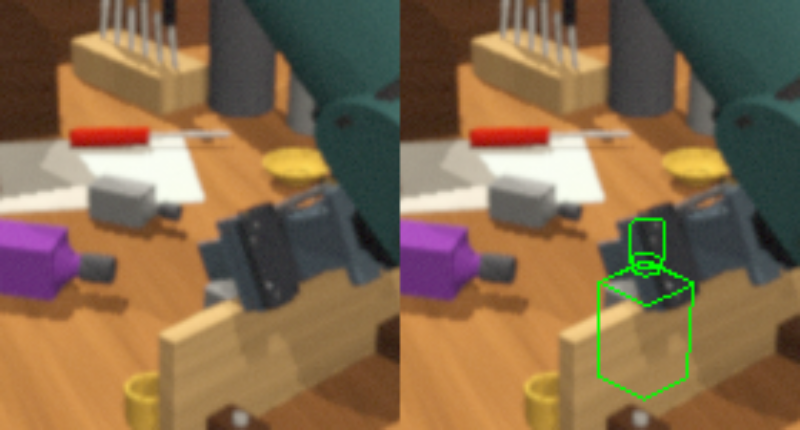

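The tin stands, its shoulder corner at (220,290) matching the upright model. I retract the hand along its own axis over the guard.

Emit:
{"name": "servo_tool", "arguments": {
  "deltas": [
    [0.0066,-0.0165,0.0092,0,0,0],
    [0.0066,-0.0165,0.0092,0,0,0],
    [0.0066,-0.0165,0.0092,0,0,0],
    [0.0066,-0.0165,0.0092,0,0,0],
    [0.0066,-0.0165,0.02,0,0,0],
    [0.007,-0.0165,0.03,0,0,0],
    [0.007,-0.0165,0.05,0,0,0],
    [0,0,0.06,0,0,0]
  ]
}}

```text
time_s: 11.8
eef_pos: [0.5678, -0.2219, 0.3229]
orientation: [-179.0, -62.7, 110.8]
ft_force: [0.3, 0.4, 0.4]
grip_width: 0.752
grip_force: 0.0
```

```bash
cat >> h.py <<'E'
def stand(q): # centre x,y, yaw
    c,s=np.cos(q[2]),np.sin(q[2]); R=np.array([[c,-s,0],[s,c,0],[0,0,1]]); return [P@R.T+[q[0],q[1],0] for P in TIN]
E
cat > m.py <<'E'
from h import *
np.set_printoptions(precision=4,suppress=True)
c,s=np.cos(QG[2]),np.sin(QG[2]); C=QG[:2]+np.array([c*.024+s*.032,s*.024-c*.032]); print("expected centre",C)
for n in("top","side"):
    p=cams.read_camera(n); e=proj(p,[[*C,.08]])[0]
    for r in finder.outline_of("oil_tin",p):
        if np.hypot(*(np.array(r["at"])-e))<35:
            print(n,r["at"],r["p"],r["region"].sum(),e)
            if n=="top":
                q,f=fit(p,r["region"],stand,[*C,QG[2]]); d=q[:2]-QG[:2]
                print(q,f,"guard x,y",c*d[0]+s*d[1],-s*d[0]+c*d[1],"yaw",(np.degrees(q[2]-QG[2])+45)%90-45)
    cv2.imwrite(f"pics/m_{n}.png",p["image"][:,:,::-1])
print(monitor.state()["eef_pos"],monitor.state()["time_s"],monitor.state()["joints"])
E
python3 m.py
```

```text
expected centre [ 0.5257 -0.1202]
top [150.0, 268.2] 0.8 843 [148.9316 268.2064]
[ 0.5272 -0.1228 -2.8234] 0.0673564076423645 guard x,y 0.023601237463516996 -0.02902321905671918 yaw -3.3438098785172343
side [170.7, 287.9] 0.93 356 [184.0811 285.6892]
[ 0.568  -0.2212  0.3228] 12.0 [-35.6344  31.8118  88.3549  31.5262 114.528  -58.9703]
```

```bash
python3 - <<'E'
import cv2,numpy as np
a=cv2.imread("pics/m_top.png")[90:220,190:330]; b=cv2.imread("pics/m_side.png")[100:230,210:350]
cv2.imwrite("pics/f.png",cv2.resize(np.hstack([a,b]),(800,371),interpolation=cv2.INTER_CUBIC))
E
```

```text
(no output)
```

View pics/f.png

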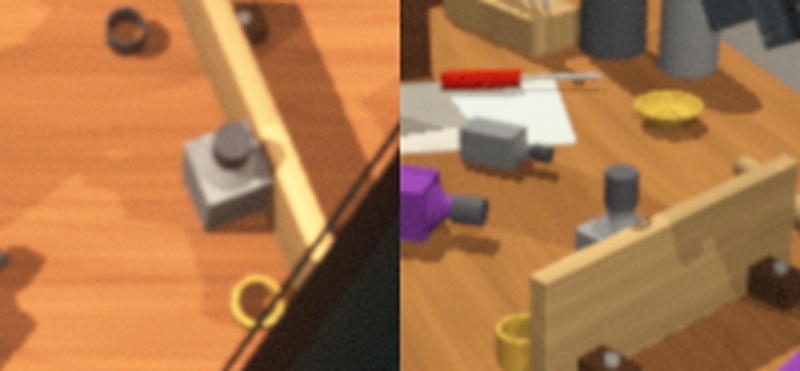

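The tin stands upright with its cap up at (622,188). Its edge meets the board face at (270,190), and the hand is clear. The rings and the small tin are untouched.

```bash
python3 -c "
from bench import job; print(job.hand_in())"
```

```text
the job is handed in; nothing more can be done
None
```

The oil tin stands upright about 1 mm (give or take 2 mm) from the guard's face, turned about 3° from square by the camera fit. The hand is clear, the small tin was left where it lay, and the job is handed in at about 12 s of the 38 s.

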